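# Clip the folding hex-key set back onto its eye post

### The arm

A 7-joint arm with a two-finger parallel gripper is mounted at the origin on the work surface. World frame = base frame: x ahead of the robot, y to its left, z up, the work surface at z = 0. Lengths are in m, angles in rad, forces in N, time in s.
With the tool pointing down it reaches from about 0.4 to 0.85 m from the base axis. Payload 10.4 kg.
Tool frame: the origin (TCP) lies midway between the tips of the shut fingers; the grasp point (between the pads) lies 19 mm behind it; z points along the fingers, x is the direction in which the jaws open and shut, and the axes are right-handed (so a half turn about z gives the same grasp; the last joint's range is limited). The gripper opens to 85 mm and grips with 20 to 120 N. Pads are 22 mm wide; open, the fingers measure 114 mm over their backs; the gripper's body (76 mm by 85 mm) begins 54 mm behind the grasp point. The pads swing forward as they close: fully open they stand 13 mm farther back than shut.
Start: joints at [1.271, 0.332, -0.065, 1.46, 0.022, 1.35, -0.088], TCP at [0.171, -0.601, 0.231] pointing down, gripper open.
Joint ranges: [-2.6, 2.6], [-0.5, 2.12], [-1.47, 1.34], [0.16, 2.42], [-1.27, 4.41], [0.06, 2.06], [-2.6, 2.6]. Speed limits (rad/s): [2.22, 2.22, 2.79, 2.79, 3.14, 3.14, 3.14].

### API

Orientations are given as a unit quaternion [x, y, z, w].
In Python, from workcell import monitor, eyes, ticket, models gives the robot as it stands.
- The arm moves only by the tool servo_tool, never from a script. Its argument "motion" is a list of rows, each a list of 7 numbers: the opening, from 0 (shut) to 1 (fully open), then the shift along the tool's x, y, z in m, then the turn, a rotation vector about the tool's x, y, z in degrees. In form: [[fingers, tx, ty, tz, rx, ry, rz], ...]. A call has 1 to 20 rows; each row is the pose to reach, as a shift and turn from the pose commanded when the call began, along the tool's axes at that moment; what a row does not reach only later rows make up. A row lasts 1/8 s, in which the tool goes at most 62.5 mm and 10.7 degrees, less where a joint would pass 70% of its speed; a pose out of reach is approached as far as the arm can. A call with a gripper value outside its range is refused whole. The fingers move at their own pace and stop on an object; "grip_force" is the grip in N (left out, the last holds). Time passes only in rows, so rows that repeat a pose let the fingers close. It gives the time, the measured TCP pose, the force and the opening at its end, in the units of the state.
- monitor.get_obs(): the state, without advancing time (a new reading comes with each control period).
- eyes.camera(name): name is "scene" or "top" or "wrist"; returns (picture, depth): 480x640x3 uint8, blue, green, red; 480x640 float32, m along the optical axis (not along the pixel's ray), 0 where there is no reading.
- eyes.camera_info(name): a dict with "intrinsics" (3x3 intrinsics, pixels), "k1" (the pictures are not rectified: a ray, as slopes to the right and down, at radius r is drawn at 1 + k1 r^2 times it, then the intrinsics apply), "extrinsics" (4x4, takes a point from world to camera coordinates); the wrist camera has in their place "tool_from_camera" (4x4, takes a point from camera to tool coordinates, whose origin is the TCP and whose axes are the tool frame's). Camera axes: x right, y down, z forward; pixel columns grow to the right and rows downward; lengths in m; the calibration is good to about 2 mm. A picture is of the moment at which its call begins: read the wrist's pose just before it. camera_info takes no time and is no camera call.
- ticket.hand_in(): hands the job in, once; it reports no verdict.
Trained networks look in the newest picture that a camera, given by its name, has taken for a name from the list of things; names that differ only in an ending like _2 or _b are one class to them, and where a whole thing is asked for, a point or a joint stands for the part that bears it (a point fixed in the world has none). Each returns a list of dicts, best first, with "confidence" (0 to 1); they miss things now and then, are a little off and sometimes report something else, mostly with a low value. They report only what shows in the picture. A call takes as long as a camera call. They do not tell look-alikes from the thing itself.
- models.boxes_of(camera, thing): "point" ([x, y, z] in m, in the coordinates of the camera as it stood for that picture, good to about 4 mm: the middle of the surface that is visible of it).
The state is a dict: "clock": time; "joint_pos": joint angles; "joint_velocities": joint speeds; "tau": joint torques, N m; "position": TCP position; "ee_rot": TCP orientation; "ft_force": force on the tool from outside, world axes, zero at the start; "torque": the same for the moment, N m; "grip_width": opening from 0.0 (shut) to 1.0 (fully open).
Only numpy, scipy, OpenCV 4.12 (cv2) and the standard library are available. Lean on these libraries where they do the work, as an engineer would, in place of code of your own. Each camera call takes 0.05 s, during which the arm holds its last target. There are 200 camera calls.

### The job

Put the folding hex-key set away on its post: press the orange spring gate of its snap hook against the side of the ring of the eye bolt on top of the post until the ring's bar is inside the hook and the gate has snapped shut, then let go so that the set hangs still from the ring. Leave the objective, the slide box and the mirror mount where they stand.

Things in the scene. Friction and masses are not known exactly. Their poses are not given: they have to be found in the camera images.
- handle_center (a point): Centre of the hex-key set's handle, 10 mm above its underside. Set: rigid, about 160 g, 160 mm long, lies flat on the breadboard. Handle: blue side plates, steel keys folded between, 88 mm long (x), 26 wide (y), 20 high (z); grasp across the 26 mm. x points from the handle to the snap hook, z is up as it lies.
- hook_window (a point): Centre of the opening of the snap hook, handle_center's axes, x 86, y -4, z 0 mm from it. Hook: flat pear-shaped loop of 6.6 mm aluminium rod in that x-y plane, 72 mm long, 46 wide, from the handle's end (x 44 to 116, y -27 to 19 from handle_center). Opening in y: from 18 mm (gate) to -16 mm (back of the hook) of this point.
- gate_press (a point): Where to press the hook's straight orange gate (4.6 mm rod along x): x 92, y 16, z 0 mm from handle_center, same axes; -y points into the hook. The gate's pivot is 32 mm to -x, its free tip 6 mm to +x, at the hook's nose. A 6 mm bar pressed in here (+-4 mm along x) clears the tip, the gate shutting behind it, at 20 to 31 mm to -y (26 here); from 20 mm deep, drawing it to +x also frees the gate.
- hook_gate (a joint): Angle of the hook's orange gate about its pivot, rad: 0 shut against the nose, growing as it is pushed into the hook, stop at 1.1; it cannot swing outwards. A spring shuts it: 0.035 N m when shut, 0.07 N m at 0.7 rad (1 to 3 N at gate_press).
- ring_center (a point): Centre of the upright steel ring of the eye bolt on top of the fixed post, 216 mm above the breadboard. Ring: 6 mm round bar, 42 mm mean diameter (36 inside, 48 outside) in the local y-z plane; x is the level axis through its hole, z up. So its bar is vertical at the two sides, 21 mm to +y and -y. Below: 12.7 mm rod, in a 25 mm holder (lowest 60 mm) on a 75 x 50 mm base.
- objective_center (a point): Bystander: microscope objective standing on end, steel with a yellow band, 26 mm diameter, 45 mm high; point at its centre.
- slide_box_center (a point): Bystander: closed slide box, white with a green lid, 41 x 86 x 33 mm (x, y, z); point at its centre.
- mirror_mount_center (a point): Bystander: mirror mount on a short post with a 38 mm round steel foot, black 44 mm square plates, 86 mm high; point on its axis half-way up.
- board: Black perforated breadboard, fixed, 450 mm (x) by 600 mm (y), 12.7 mm thick, lying on the table; origin at the centre of its underside.
Mind the look-alikes: they are no part of the job. Of the things like the part that bears handle_center, leave any that is green; of the rest the larger one is meant.

How it is judged:
By the outcome, as a careful person would: the job done as asked, in the order asked, and still so for the second after the job is handed in, with the robot touching nothing.
It also fails if it takes over 51 s, if anything falls off the work surface, if the arm or the gripper's body presses on something with over 40 N, if the wrist force passes 120 N, or if a joint passes its speed limit or range.

## Working session

There is one attempt and no reset: what is moved stays moved. The work goes in short steps, Python scripts to look and compute and a tool call to move; the robot and the scene stay as the last step left them, time stands still between calls to the robot, and variables do not carry over. Pictures are saved under pics/ and viewed, about 8 in all and at most 12, crops included, and the job is handed in when it is done.

Besides the shell and the picture viewer there is one more tool, called after "Call:" as name(argument=value, ...), one argument or row to a line, values as JSON. servo_tool: Moves the arm, as the interface text tells. Its arguments: {"type":"object","properties":{"motion":{"type":"array"},"grip_force":{"type":"number"}},"required":["motion"]}

```bash
mkdir -p pics; cat > h.py <<'E'
import numpy as np, cv2
from scipy.spatial.transform import Rotation as R
from workcell import monitor, eyes, ticket, models
def world_from_cam(name):
    i=eyes.camera_info(name)
    if name=="wrist":
        o=monitor.get_obs(); T=np.eye(4); T[:3,:3]=R.from_quat(o["ee_rot"]).as_matrix(); T[:3,3]=o["position"]
        return T@np.array(i["tool_from_camera"])
    return np.linalg.inv(np.array(i["extrinsics"]))
def cloud(name,dep,W):
    i=eyes.camera_info(name);K=np.array(i["intrinsics"])
    v,u=np.mgrid[:480,:640].astype(float)
    p=cv2.undistortPoints(np.stack([u,v],-1).reshape(-1,1,2),K,np.array([i["k1"],0,0,0.])).reshape(480,640,2)
    P=np.dstack([p*dep[...,None],dep]); return P@W[:3,:3].T+W[:3,3]
def proj(name,pts,W):
    i=eyes.camera_info(name);V=np.linalg.inv(W)
    return cv2.projectPoints(np.array(pts,float).reshape(-1,3),cv2.Rodrigues(V[:3,:3])[0],V[:3,3],np.array(i["intrinsics"]),np.array([i["k1"],0,0,0.]))[0].reshape(-1,2)
def find(name,thing,W):
    return [(np.round(W[:3,:3]@d["point"]+W[:3,3],4),round(d["confidence"],2)) for d in models.boxes_of(name,thing)]
E
python3 - <<'E'
from h import *
print(monitor.get_obs())
for n in("scene","top"):
    W=world_from_cam(n);p,d=eyes.camera(n);cv2.imwrite(f"pics/{n}0.png",p);np.savez(f"{n}0.npz",p=p,d=d,W=W)
    print(n,W[:3].round(3).tolist())
    for t in("handle_center","hook_gate","ring_center","objective_center","slide_box_center","mirror_mount_center","board"):
        f=find(n,t,W);print(t,[(a.tolist(),c,proj(n,[a],W)[0].round().tolist()) for a,c in f])
E
```

```text
{'clock': 0.0, 'joint_pos': array([ 1.27143287,  0.33287633, -0.06468023,  1.4609481 ,  0.02161212,
        1.34990204, -0.08848638]), 'joint_velocities': array([-0.00021622,  0.00044941, -0.00065502, -0.00013118,  0.0005888 ,
        0.00010617, -0.00098574]), 'tau': array([ 3.12815409e-04, -6.25457811e+01,  4.91273229e-02, -3.91609311e+01,
        1.61534396e-02,  1.00396411e-02,  2.06857652e-05]), 'position': array([ 0.17065293, -0.60085677,  0.23050986]), 'ee_rot': array([ 7.97891303e-01, -6.02800922e-01, -5.98426246e-04, -3.98629073e-04]), 'ft_force': array([ 0.27688025,  0.13932032, -0.22784092]), 'torque': array([ 0.01491776, -0.00706352,  0.01021826]), 'grip_width': 1.000949363049757}
scene [[0.477, 0.552, -0.684, 1.166], [0.879, -0.293, 0.376, -0.276], [0.007, -0.781, -0.625, 0.789]]
handle_center [([0.5755, 0.172, 0.0345], 0.91, [369.0, 300.0]), ([0.2131, 0.2731, 0.0156], 0.87, [328.0, 210.0]), ([0.6958, 0.4306, 0.0054], 0.61, [493.0, 304.0]), ([0.6058, -0.0386, 0.0144], 0.28, [288.0, 353.0])]
hook_gate []
ring_center [([0.53, -0.2069, 0.0607], 0.75, [191.0, 342.0]), ([0.73
[... 257 characters left out ...]
[([0.6077, -0.039, 0.0134], 0.67, [288.0, 354.0])]
top [[-0.029, -0.998, 0.062, 0.42], [-0.999, 0.028, -0.021, 0.113], [0.02, -0.063, -0.998, 1.124]]
handle_center [([0.565, 0.1837, 0.026], 0.85, [269.0, 209.0]), ([0.2156, 0.2867, 0.0133], 0.62, [226.0, 371.0]), ([0.6951, 0.4334, 0.011], 0.56, [156.0, 155.0])]
hook_gate [([0.5165, -0.1984, 0.0221], 0.55, [443.0, 227.0])]
ring_center [([0.5148, -0.198, 0.0215], 0.89, [443.0, 227.0])]
objective_center [([0.7466, 0.0579, 0.047], 0.67, [324.0, 123.0])]
slide_box_center [([0.7365, -0.1765, 0.0445], 0.91, [431.0, 126.0])]
mirror_mount_center [([0.7227, 0.1925, 0.0972], 0.76, [261.0, 129.0])]
board [([0.5444, 0.0075, 0.0109], 0.78, [349.0, 217.0])]
```

View pics/top0.png

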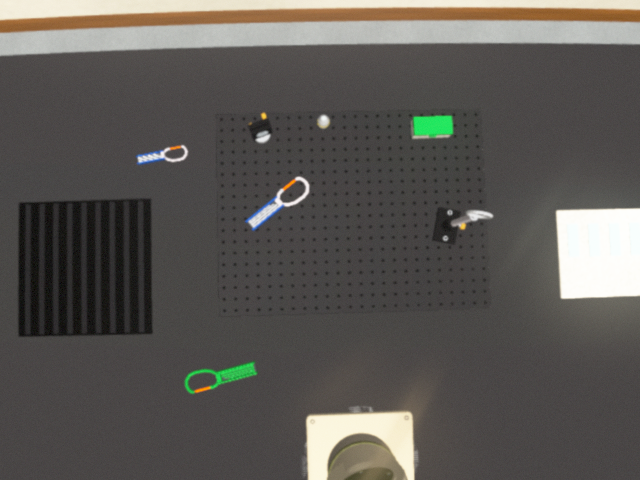

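View pics/scene0.png

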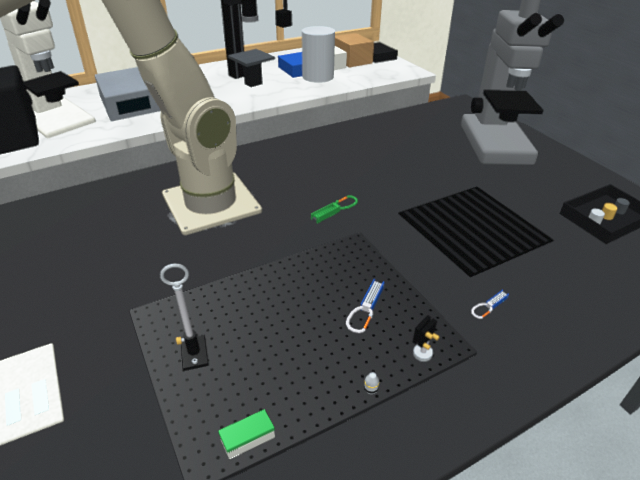

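The top view shows three look-alikes: the blue set on the board at (275,205), a small blue set at (160,155) and a green set at (222,377). I choose the one on the board, since it is the larger of the two that are not green. The ring sits at top (475,216) and scene (174,273). Next I'll measure the set and the ring.

```bash
python3 - <<'E'
from h import *
for n in("scene","top"):
    z=np.load(f"{n}0.npz");p,d,W=z["p"],z["d"],z["W"];C=cloud(n,d,W);ok=d>0
    hsv=cv2.cvtColor(p,cv2.COLOR_BGR2HSV);H,S,V=hsv[...,0],hsv[...,1],hsv[...,2]
    near=ok&(np.hypot(C[...,0]-.58,C[...,1]-.15)<.13)
    b=near&(H>100)&(H<130)&(S>120); o=near&(H<18)&(S>130)&(V>100)&(C[...,0]<.7)
    for nm,m in(("blue",b),("orange",o)):
        q=C[m]; c=cv2.minAreaRect((q[:,:2]*1000).astype(np.float32)); print(n,nm,m.sum(),q.mean(0).round(4),np.percentile(q[:,2],[5,50,95]).round(4),c)
    bd=ok&(abs(C[...,0]-.5)<.03)&(abs(C[...,1])<.08);print("board z",np.median(C[bd][:,2]))
    # hook light pixels
    hk=near&(S<70)&(V>120)&(C[...,0]<.7)&(C[...,2]<.06); q=C[hk]; print("hook/keys",cv2.minAreaRect((q[:,:2]*1000).astype(np.float32)))
    r=ok&(C[...,2]>.17)&(C[...,2]<.3)&(abs(C[...,0]-.5)<.15)&(abs(C[...,1]+.2)<.15); q=C[r]
    q=q[(q[:,2]>.2)]
    print("ring",len(q)); 
    if len(q)>20:
        c=np.median(q,0);q=q[np.linalg.norm(q-c,axis=1)<.05];c=q.mean(0);u,s,vt=np.linalg.svd(q-c);print(c,s,vt[2],vt[0],q.min(0),q.max(0))
z=np.load("top0.npz");t=cv2.resize(z["p"][160:250,230:510],None,fx=2.85,fy=2.85,interpolation=2)
z=np.load("scene0.npz");s1=cv2.resize(z["p"][250:380,150:220],(280,300*520//300));s2=cv2.resize(z["p"][270:345,335:400],(450,520))
s=np.hstack([s1,s2]);s=cv2.resize(s,(t.shape[1]*0+730,344));
out=np.zeros((t.shape[0]+344,800,3),np.uint8);out[:t.shape[0],:t.shape[1]]=t[:,:800];out[t.shape[0]:,:730]=s;cv2.imwrite("pics/crop1.png",out)
E
```

```text
scene blue 150 [0.5575 0.1966 0.0277] [0.0129 0.0317 0.0346] ((548.0330200195312, 198.37232971191406), (32.96129608154297, 104.18868255615234), 37.051944732666016)
scene orange 37 [0.6167 0.1403 0.0218] [0.0122 0.0242 0.0278] ((614.283935546875, 141.253173828125), (7.150743007659912, 38.363948822021484), 39.45348358154297)
board z 0.013655824080255785
hook/keys ((574.8928833007812, 160.10110473632812), (49.1866455078125, 156.52540588378906), 36.58779525756836)
ring 283
[ 0.52117162 -0.20598562  0.22709175] [0.28670527 0.22303076 0.03399237] [ 0.97725578 -0.20849472  0.03874408] [ 0.03875242 -0.00404632 -0.99924065] [ 0.51285267 -0.22849389  0.20008427] [ 0.52828587 -0.18282859  0.25381637]
top blue 177 [0.5541 0.1962 0.026 ] [0.0117 0.0301 0.0351] ((556.44580078125, 196.6488800048828), (31.308231353759766, 86.40423583984375), 37.65907287597656)
top orange 46 [0.6201 0.1388 0.0173] [0.0087 0.0144 0.0265] ((620.2874145507812, 139.83192443847656), (9.268021583557129, 31.498720169067383), 37.98259735107422)
board z 0.012879548655157613
hook/keys ((578.4706420898438, 161.9164276123047), (49.48945617675781, 159.48370361328125), 36.543148040771484)
ring 183
[ 0.51913253 -0.20415142  0.22935404] [0.24861202 0.15861328 0.02946006] [-0.9740249   0.22260958  0.04147858] [-0.06873466 -0.11612286 -0.99085369] [ 0.51156865 -0.22656626  0.20049885] [ 0.52745978 -0.18279962  0.25504302]
```

View pics/crop1.png

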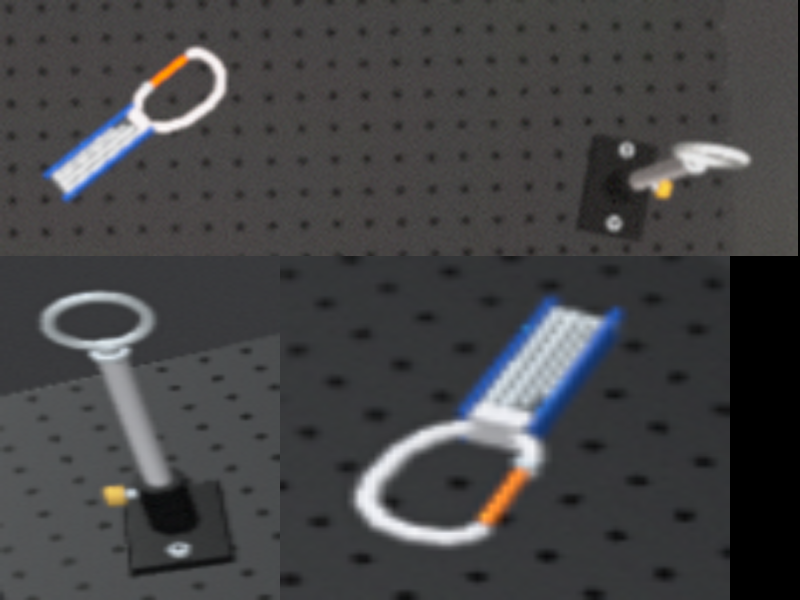

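The crop confirms the choice: a blue set with a pear-shaped hook and an orange gate on its upper-left side. The ring faces about -12° in yaw. Next I'll compute the move to above the handle.

```bash
cat >> h.py <<'E'
def Rset(yaw,tilt=0):  # tool rotation holding the set: tool x=y_h, y=x_h, z=-z_h; tilt raises the hook end
    y=np.radians(yaw);x0=np.array([np.cos(y),np.sin(y),0]);yh=np.array([-np.sin(y),np.cos(y),0]);z0=np.array([0,0,1.])
    t=np.radians(tilt);xh=np.cos(t)*x0+np.sin(t)*z0
    return np.c_[yh,xh,-np.cross(xh,yh)]
def delta(p,Rm,cur=None):
    o=monitor.get_obs();R0=R.from_quat(o["ee_rot"]) if cur is None else R.from_matrix(cur[1])
    p0=o["position"] if cur is None else cur[0]
    return (R0.inv().apply(np.array(p)-p0)*1000).round(1).tolist(),(R0.inv()*R.from_matrix(Rm)).as_rotvec(degrees=True).round(1).tolist()
E
python3 -c "
from h import *
print(delta([.558,.194,.20],Rset(-53.1)))"
```

```text
([-659.1, -589.8, 31.3], [0.0, -0.0, -111.0])
```

Call:
servo_tool(
  motion=[
    [1,-0.03,-0.03,-0.03,0,0,-10],
    [1,-0.659,-0.59,-0.02,0,0,-111],
    [1,-0.659,-0.59,-0.02,0,0,-111],
    [1,-0.659,-0.59,-0.02,0,0,-111],
    [1,-0.659,-0.59,-0.02,0,0,-111],
    [1,-0.659,-0.59,-0.02,0,0,-111],
    [1,-0.659,-0.59,-0.02,0,0,-111],
    [1,-0.659,-0.59,-0.02,0,0,-111],
    [1,-0.659,-0.59,-0.02,0,0,-111],
    [1,-0.659,-0.59,-0.02,0,0,-111],
    [1,-0.659,-0.59,-0.02,0,0,-111],
    [1,-0.659,-0.59,-0.02,0,0,-111],
    [1,-0.659,-0.59,-0.02,0,0,-111],
    [1,-0.659,-0.59,-0.02,0,0,-111],
    [1,-0.659,-0.59,0.031,0,0,-111],
    [1,-0.659,-0.59,0.031,0,0,-111],
    [1,-0.659,-0.59,0.031,0,0,-111],
    [1,-0.659,-0.59,0.031,0,0,-111],
  ],
  grip_force=60,
)

```text
clock: 3.05
position: [0.5591, 0.1928, 0.2021]
ee_rot: [0.949, 0.315, 0.001, 0.001]
ft_force: [0.4, 0.0, -0.1]
grip_width: 0.999
```

```bash
python3 - <<'E'
from h import *
o=monitor.get_obs();print(o["clock"],o["position"],o["joint_pos"])
W=world_from_cam("wrist");p,d=eyes.camera("wrist");C=cloud("wrist",d,W);ok=d>0
print(find("wrist","handle_center",W))
hsv=cv2.cvtColor(p,cv2.COLOR_BGR2HSV);H,S,V=cv2.split(hsv)
b=ok&(H>100)&(H<130)&(S>120);o=ok&(H<18)&(S>130)&(V>100)&(C[...,2]<.05)
for m in(b,o):
    q=C[m];print(m.sum(),q.mean(0).round(4),np.percentile(q[:,2],[5,50,95]).round(4),cv2.minAreaRect((q[:,:2]*1000).astype(np.float32)))
cv2.imwrite("pics/w1.png",p)
E
```

```text
3.05 [0.55908668 0.19282393 0.2021258 ] [ 0.28474399  0.40558587 -0.88391698  1.56057943  0.32177741  1.32556663
  0.00394949]
[(array([0.5655, 0.1791, 0.0259]), 0.97), (array([0.6923, 0.4283, 0.0055]), 0.89)]
1573 [0.6371 0.3488 0.0173] [0.0018 0.0133 0.0334] ((634.1638793945312, 316.66204833984375), (341.4317626953125, 91.09819793701172), 58.400245666503906)
56 [0.6663 0.2613 0.0141] [-0.0009  0.0121  0.0247] ((667.5538330078125, 268.5737609863281), (289.5089416503906, 23.423828125), 70.49799346923828)
```

View pics/w1.png

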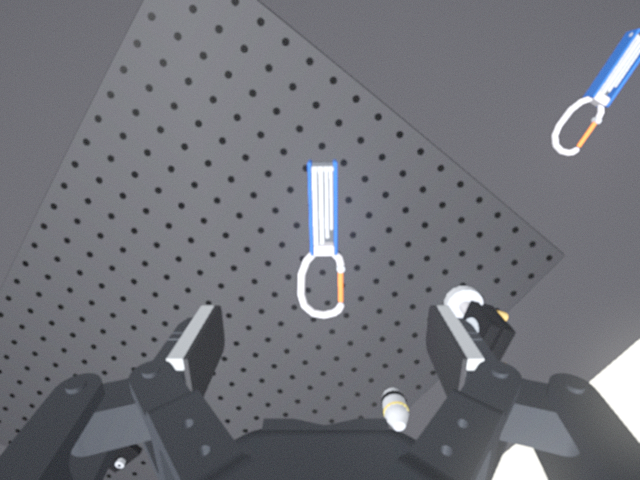

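The wrist view shows the set upright at (322,240), with the gate on the right at (341,287). Its jaw axis runs across the picture, as intended. The small look-alike is at (600,90) and the objective at (395,410). I'll refine the handle pose on the near set only.

```bash
python3 - <<'E'
from h import *
W=world_from_cam("wrist");p,d=eyes.camera("wrist");C=cloud("wrist",d,W);ok=d>0
H,S,V=cv2.split(cv2.cvtColor(p,cv2.COLOR_BGR2HSV))
near=ok&(np.hypot(C[...,0]-.58,C[...,1]-.16)<.12)&(C[...,2]<.045)
b=near&(H>100)&(H<130)&(S>120);o=near&(H<18)&(S>130)&(V>100)
hh=near&(C[...,2]>.024)
for m in(b,o,hh):
    q=C[m];print(m.sum(),q.mean(0).round(4),np.percentile(q[:,2],[5,50,95]).round(4),cv2.minAreaRect((q[:,:2]*1000).astype(np.float32)))
Hc=np.array([.559,.193,.0327]);x=np.array([.6,-.8,0]);y=np.array([.8,.6,0])
print(proj("wrist",[Hc,Hc-.044*x,Hc+.044*x,Hc+.013*y,Hc-.013*y],W).round())
E
```

```text
626 [0.5558 0.1981 0.0304] [0.0127 0.0325 0.0338] ((556.0637817382812, 193.92274475097656), (28.75181770324707, 84.54761505126953), 37.37185287475586)
30 [0.6218 0.1389 0.0223] [0.0129 0.0236 0.0248] ((621.4989624023438, 139.15625), (4.452894687652588, 29.479524612426758), 29.833324432373047)
3015 [0.5686 0.1762 0.0291] [0.0247 0.0291 0.0332] ((575.8370971679688, 163.11538696289062), (45.27882385253906, 157.59988403320312), 37.67973709106445)
[[324. 212.]
 [324. 163.]
 [324. 258.]
 [338. 212.]
 [309. 212.]]
```

Call:
servo_tool(
  motion=[
    [1,-0.001,-0.001,0.06,0,0,0],
    [1,-0.001,-0.001,0.12,0,0,0],
    [1,-0.001,-0.001,0.16,0,0,0],
    [1,-0.001,-0.001,0.18,0,0,0],
    [1,-0.001,-0.001,0.187,0,0,0],
    [1,-0.001,-0.001,0.187,0,0,0],
    [0.28,-0.001,-0.001,0.187,0,0,0],
    [0.2,-0.001,-0.001,0.187,0,0,0],
    [0.1,-0.001,-0.001,0.187,0,0,0],
    [0,-0.001,-0.001,0.187,0,0,0],
    [0,-0.001,-0.001,0.187,0,0,0],
    [0,-0.001,-0.001,0.187,0,0,0],
    [0,-0.001,-0.001,0.187,0,0,0],
  ],
  grip_force=60,
)

```text
clock: 4.82
position: [0.5573, 0.1943, 0.0139]
ee_rot: [0.949, 0.316, 0.0, 0.0]
ft_force: [-0.3, -0.9, 6.1]
grip_width: 0.288
```

```bash
python3 - <<'E'
from h import *
o=monitor.get_obs();print(o["joint_pos"])
print(delta([.413,-.266,.31],Rset(-12.2)))
E
```

```text
[ 0.20133281  0.60609919 -0.78081386  1.73230417  0.49376987  1.00953834
 -0.1173851 ]
([-391.3, 281.9, -296.3], [0.0, -0.0, -40.9])
```

Call:
servo_tool(
  motion=[
    [0,0,0,-0.03,0,0,0],
    [0,0,0,-0.09,0,0,0],
    [0,0,0,-0.15,0,0,0],
    [0,0,0,-0.21,0,0,0],
    [0,0,0,-0.27,0,0,0],
    [0,-0.03,0.02,-0.296,0,0,-4],
    [0,-0.08,0.055,-0.296,0,0,-8],
    [0,-0.13,0.09,-0.296,0,0,-13],
    [0,-0.18,0.13,-0.296,0,0,-18],
    [0,-0.23,0.165,-0.296,0,0,-23],
    [0,-0.28,0.2,-0.296,0,0,-28],
    [0,-0.33,0.235,-0.296,0,0,-33],
    [0,-0.37,0.265,-0.296,0,0,-38],
    [0,-0.391,0.282,-0.296,0,0,-41],
    [0,-0.391,0.282,-0.296,0,0,-41],
    [0,-0.391,0.282,-0.296,0,0,-41],
    [0,-0.391,0.282,-0.296,0,0,-41],
  ],
)

```text
clock: 6.95
position: [0.4136, -0.2649, 0.3094]
ee_rot: [0.777, 0.629, -0.0, 0.0]
ft_force: [0.2, -0.4, -2.1]
grip_width: 0.289
```

```bash
cat > ring.py <<'E'
from h import *
from scipy.optimize import least_squares
def tcp():
    o=monitor.get_obs();return np.array(o["position"]),R.from_quat(o["ee_rot"]).as_matrix()
E
python3 - <<'E'
from ring import *
print(monitor.get_obs()["joint_pos"])
for n in("wrist","top","scene"):
    W=world_from_cam(n);p,d=eyes.camera(n);cv2.imwrite(f"pics/{n}2.png",p);np.savez(f"{n}2.npz",p=p,d=d,W=W)
    C=cloud(n,d,W);m=(d>0)&(C[...,2]>.207)&(C[...,2]<.262)&(np.hypot(C[...,0]-.52,C[...,1]+.205)<.045);q=C[m]
    print(n,len(q),q.min(0).round(4) if len(q) else 0,q.max(0).round(4) if len(q) else 0)
    if len(q)>30:
        f=lambda v:np.hypot(np.hypot((q[:,0]-v[0])*-np.sin(v[2])+(q[:,1]-v[1])*np.cos(v[2]),q[:,2]-v[3])-.021,(q[:,0]-v[0])*np.cos(v[2])+(q[:,1]-v[1])*np.sin(v[2]))-.003
        r=least_squares(f,[.52,-.205,-.2,.2287],loss="soft_l1",f_scale=.001);print(r.x.round(4),np.degrees(r.x[2]),r.cost)
w=np.load("wrist2.npz")["p"];s=np.load("scene2.npz")["p"][180:400,60:400];s=cv2.resize(s,(400,259))
cv2.imwrite("pics/c2.png",np.vstack([cv2.resize(w,(400,300)),s]))
E
```

```text
[ 1.09384237  0.03921501 -0.62783989  1.64833067  0.02326994  1.4614406
  1.82433679]
wrist 272 [ 0.5135 -0.2208  0.207 ] [ 0.5257 -0.1904  0.2178]
[ 0.5205 -0.2059 -0.2157  0.2288] -12.361178436083932 6.263416015326478e-05
top 161 [ 0.5125 -0.2249  0.2074] [ 0.5274 -0.1829  0.2541]
[ 0.5198 -0.2057 -0.2356  0.2294] -13.499695887792752 5.197446282995641e-05
scene 248 [ 0.5134 -0.2283  0.207 ] [ 0.5277 -0.1829  0.2544]
[ 0.5195 -0.2056 -0.1959  0.2298] -11.223220335369277 8.981341580865852e-05
```

View pics/c2.png

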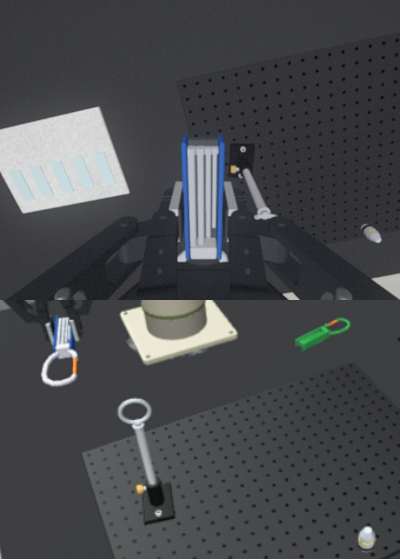

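The set is held firmly, with the hook pointing away from the robot and the gate facing the ring (scene crop: gate at (76,366), ring at (134,411)). I'll check the hook's pose in hand, then compute the descent.

```bash
python3 - <<'E'
from ring import *
t,Rt=tcp()
for n in("top","scene"):
    z=np.load(f"{n}2.npz");p,d,W=z["p"],z["d"],z["W"];C=cloud(n,d,W)
    L=(C-t)@Rt   # tool coords
    box=(d>0)&(L[...,1]>-.06)&(L[...,1]<.14)&(abs(L[...,0])<.04)&(L[...,2]<.02)&(L[...,2]>-.03)
    H,S,V=cv2.split(cv2.cvtColor(p,cv2.COLOR_BGR2HSV))
    o=box&(H<18)&(S>130)&(V>100);hk=box&(L[...,1]>.048)
    for m in(o,hk):
        q=L[m]*1000;print(n,m.sum(),q.mean(0).round(1) if len(q) else 0,np.percentile(q,[2,50,98],axis=0).round(1).tolist() if len(q) else 0)
    # dense profile of hook end
c=np.array([.520,-.2057]);y=np.radians(-12.3);B=c-.021*np.array([-np.sin(y),np.cos(y)]);print("bar -y",B)
b=Rt.T@(np.r_[B,.2290]-t);print("bar in tool mm",(b*1000).round(1))
E
```

```text
top 54 [ 17.6  81.  -10.5] [[14.9, 65.3, -14.2], [17.9, 81.4, -10.4], [19.8, 97.2, -8.1]]
top 382 [ -2.3  83.  -11.3] [[-24.6, 49.4, -14.6], [-6.8, 84.0, -11.4], [19.9, 112.2, -7.2]]
scene 36 [ 16.9  82.  -11.4] [[14.4, 63.9, -13.6], [17.2, 83.4, -11.6], [18.8, 96.8, -8.4]]
scene 314 [ -2.8  87.4 -11.4] [[-25.0, 49.5, -14.1], [-5.1, 91.5, -11.7], [18.9, 114.8, -7.6]]
bar -y [ 0.51552636 -0.22621796]
bar in tool mm [59.7 91.6 80.4]
```

Call:
servo_tool(
  motion=[
    [0,0,0,0.04,0,0,0],
    [0,0,0,0.08,0,0,0],
    [0,0,0,0.089,0,0,0],
    [0,0.015,0,0.089,0,0,0],
    [0,0.028,0,0.089,0,0,0],
    [0,0.028,0,0.089,0,0,0],
    [0,0.028,0,0.089,0,0,0],
  ],
)

```text
clock: 7.98
position: [0.4193, -0.2389, 0.221]
ee_rot: [0.778, 0.628, -0.0, 0.001]
ft_force: [0.1, -0.3, -1.9]
grip_width: 0.289
```

```bash
cat > meas.py <<'E'
from ring import *
import sys
k=sys.argv[1];t,Rt=tcp();o=monitor.get_obs();print(o["clock"],o["ft_force"].round(2),t.round(4))
c=np.array([.520,-.2057]);y=np.radians(-12.3);B=np.r_[c-.021*np.array([-np.sin(y),np.cos(y)]),.229];print("bar in tool mm",((B-t)@Rt*1000).round(1))
ims=[]
for n,(u0,v0,w,h) in(("top",(400,180,120,80)),("scene",(130,230,120,80))):
    W=world_from_cam(n);p,d=eyes.camera(n);C=cloud(n,d,W);L=(C-t)@Rt
    box=(d>0)&(L[...,1]>-.06)&(L[...,1]<.14)&(abs(L[...,0])<.05)&(L[...,2]<.02)&(L[...,2]>-.03)
    H,S,V=cv2.split(cv2.cvtColor(p,cv2.COLOR_BGR2HSV));m=box&(H<18)&(S>130)&(V>100);q=L[m]*1000
    print(n,m.sum(),np.percentile(q,[5,50,95],axis=0).round(1).tolist() if len(q) else 0)
    if len(q)>5: print("  gate slope dx/dy deg",np.degrees(np.arctan(np.polyfit(q[:,1],q[:,0],1)[0])).round(1))
    cv2.imwrite(f"pics/{n}_{k}.png",p)
    ims.append(cv2.resize(p[v0:v0+h,u0:u0+w],(600,400),interpolation=cv2.INTER_CUBIC)[:300 if False else 400])
cv2.imwrite(f"pics/m{k}.png",cv2.resize(np.vstack(ims),(450,600)))
E
python3 meas.py 3
```

```text
7.975 [ 0.08 -0.34 -1.85] [ 0.4193 -0.2389  0.221 ]
bar in tool mm [32.6 91.4 -8. ]
top 44 [[14.8, 66.3, -13.3], [17.8, 80.2, -10.6], [19.1, 95.2, -8.4]]
  gate slope dx/dy deg -0.1
scene 39 [[14.9, 66.6, -12.6], [16.7, 83.7, -11.0], [18.3, 95.1, -8.4]]
  gate slope dx/dy deg -0.5
```

View pics/m3.png

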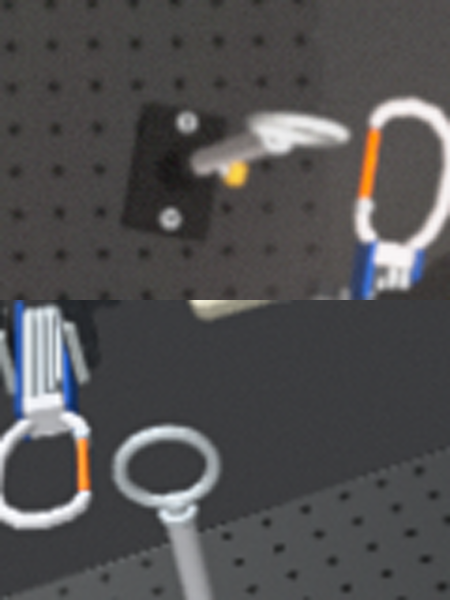

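The gate is 11 mm short of the bar, level with the ring's middle and in line with gate_press. I'll press it in now.

Call:
servo_tool(
  motion=[
    [0,0.006,0,0,0,0,0],
    [0,0.011,0,0,0,0,0],
    [0,0.016,0,0,0,0,0],
    [0,0.021,0,0,0,0,0],
    [0,0.026,0,0,0,0,0],
    [0,0.031,0,0,0,0,0],
    [0,0.035,0,0,0,0,0],
    [0,0.039,0,0,0,0,0],
    [0,0.042,0,0,0,0,0],
    [0,0.044,0,0,0,0,0],
    [0,0.044,0,0,0,0,0],
    [0,0.044,0,0,0,0,0],
  ],
)

```text
clock: 9.57
position: [0.4284, -0.1957, 0.2204]
ee_rot: [0.778, 0.628, 0.0, 0.0]
ft_force: [0.0, -0.3, -0.8]
grip_width: 0.285
```

```bash
python3 meas.py 4
```

```text
9.575 [ 0.01 -0.27 -0.84] [ 0.4284 -0.1957  0.2204]
bar in tool mm [-11.5  91.6  -8.6]
top 30 [[13.7, 65.8, -13.2], [16.8, 77.3, -10.3], [18.2, 88.6, -6.8]]
  gate slope dx/dy deg -0.1
scene 23 [[14.3, 76.5, -12.3], [16.1, 89.1, -11.3], [18.0, 95.7, -9.9]]
  gate slope dx/dy deg -0.3
```

View pics/m4.png

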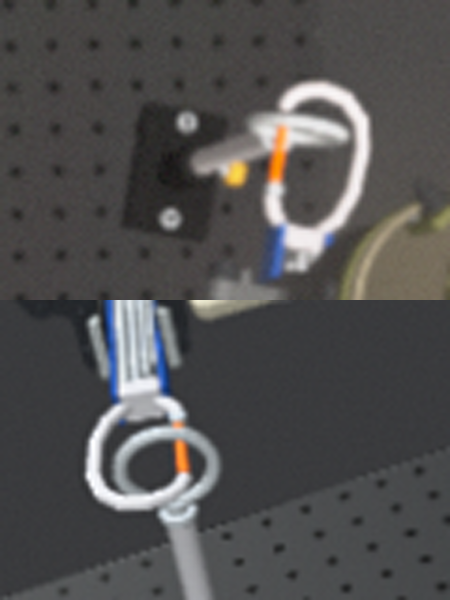

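The bar is inside the hook, and the gate is straight and shut again (slope about 0°, force about 0). Next I'll swing the handle down around the bar, so that letting go is a small drop.

```bash
python3 - <<'E'
from ring import *
print(monitor.get_obs()["joint_pos"].round(2))
cur=tcp();y=np.radians(-12.3)
for k in range(1,11):
    s=k/10;tilt=5*k
    P=np.r_[np.array([.520,-.2057])-.021*np.array([-np.sin(y),np.cos(y)]),.229-.004*s]
    h=np.array([-.0115+.008*s,.0916+.008*s,-.0088])
    Rm=Rset(-12.3,tilt);d=delta(P-Rm@h,Rm,cur);print(tilt,d)
E
```

```text
[ 1.02  0.04 -0.7   1.84  0.03  1.28  1.68]
5 ([-0.5, 0.4, 8.6], [-5.0, -0.0, 0.2])
10 ([-1.3, 1.4, 17.0], [-10.0, -0.0, 0.2])
15 ([-2.1, 3.1, 25.4], [-15.0, -0.0, 0.2])
20 ([-2.9, 5.6, 33.6], [-20.0, -0.0, 0.2])
25 ([-3.7, 8.7, 41.7], [-25.0, -0.0, 0.2])
30 ([-4.5, 12.6, 49.6], [-30.0, -0.0, 0.2])
35 ([-5.4, 17.1, 57.1], [-35.0, -0.0, 0.1])
40 ([-6.2, 22.2, 64.3], [-40.0, -0.1, 0.1])
45 ([-7.0, 28.0, 71.0], [-45.0, -0.1, 0.1])
50 ([-7.8, 34.4, 77.3], [-50.0, -0.1, 0.1])
```

Call:
servo_tool(
  motion=[
    [0,-0.001,0,0.009,-5,0,0],
    [0,-0.001,0.001,0.017,-10,0,0],
    [0,-0.002,0.003,0.025,-15,0,0],
    [0,-0.003,0.006,0.034,-20,0,0],
    [0,-0.004,0.009,0.042,-25,0,0],
    [0,-0.005,0.013,0.05,-30,0,0],
    [0,-0.005,0.013,0.05,-30,0,0],
    [0,-0.005,0.013,0.05,-30,0,0],
  ],
)

```text
clock: 10.68
position: [0.4405, -0.2032, 0.1711]
ee_rot: [0.751, 0.607, 0.162, 0.201]
ft_force: [0.3, 0.2, -1.3]
grip_width: 0.29
```

```bash
python3 - <<'E'
from ring import *
print(monitor.get_obs()["joint_pos"].round(2))
cur=tcp();y=np.radians(-12.3)
for tilt in(0,30,35,40,45,50,55,60):
    s=tilt/50
    P=np.r_[np.array([.520,-.2057])-.021*np.array([-np.sin(y),np.cos(y)]),.229-.004*s]
    h=np.array([-.0115+.008*s,.0916+.008*s,-.0088])
    Rm=Rset(-12.3,tilt);d=delta(P-Rm@h,Rm,cur);print(tilt,d)
E
```

```text
[ 1.02 -0.27 -0.53  2.29 -0.46  0.62  2.14]
0 ([5.0, 12.9, -49.2], [30.0, -0.0, 0.2])
30 ([0.2, -0.9, -0.2], [-0.0, -0.1, 0.2])
35 ([-0.6, -0.8, 8.6], [-5.0, -0.1, 0.2])
40 ([-1.4, 0.1, 17.4], [-10.0, -0.1, 0.2])
45 ([-2.2, 1.7, 26.1], [-15.0, -0.1, 0.2])
50 ([-3.1, 4.1, 34.7], [-20.0, -0.1, 0.2])
55 ([-3.9, 7.2, 43.1], [-25.0, -0.1, 0.2])
60 ([-4.7, 11.0, 51.3], [-30.0, -0.1, 0.2])
```

Call:
servo_tool(
  motion=[
    [0,-0.001,-0.003,0.005,-3,0,0],
    [0,-0.001,-0.006,0.009,-5,0,0],
    [0,-0.001,-0.007,0.009,-5,0,0],
    [0,-0.001,-0.007,0.009,-5,0,0],
    [0,-0.001,-0.007,0.009,-5,0,0],
  ],
)

```text
clock: 11.3
position: [0.4389, -0.2041, 0.1597]
ee_rot: [0.742, 0.599, 0.189, 0.234]
ft_force: [0.6, 0.2, -1.6]
grip_width: 0.287
```

```bash
python3 -c "
from h import *
print(monitor.get_obs()['joint_pos'].round(2))"; sed -i 's/(130,230,120,80)/(130,230,120,120)/;s/(600,400),/(600,600) if n=="scene" else (600,400),/' meas.py; python3 meas.py 5
```

```text
[ 0.96 -0.29 -0.46  2.37 -0.6   0.5   2.29]
11.3 [ 0.6   0.19 -1.61] [ 0.4389 -0.2041  0.1597]
bar in tool mm [ -5.6 105.  -11.1]
top 37 [[14.5, 66.0, -12.5], [16.8, 79.1, -10.7], [18.2, 92.7, -8.4]]
  gate slope dx/dy deg 1.3
scene 2 [[17.2, 76.1, -11.7], [17.7, 80.7, -11.1], [18.1, 85.2, -10.5]]
```

View pics/m5.png

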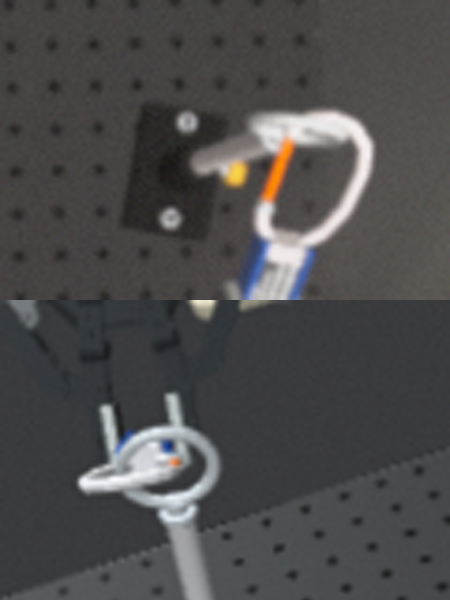

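The hook's end is on the bar with the gate shut: the gate shows at (278,170) in the top crop, and the hook's end at (130,475) in the scene crop. I'll release it gently and back off along the tool axis.

Call:
servo_tool(
  motion=[
    [0.33,0,0,0,0,0,0],
    [0.36,0,0,0,0,0,0],
    [0.4,0,0,0,0,0,0],
    [0.5,0,0,0,0,0,0],
    [0.7,0,0,0,0,0,0],
    [0.9,0,0,0,0,0,0],
    [1,0,0,-0.01,0,0,0],
    [1,0,0,-0.03,0,0,0],
    [1,0,0,-0.06,0,0,0],
    [1,0,0,-0.09,0,0,0],
    [1,0,0,-0.12,0,0,0],
    [1,0,0,-0.15,0,0,0],
    [1,0,0,-0.15,0,0,0],
  ],
  grip_force=20,
)

```text
clock: 13.02
position: [0.3902, -0.1843, 0.2391]
ee_rot: [0.742, 0.609, 0.193, 0.207]
ft_force: [0.1, 1.8, 0.3]
grip_width: 0.996
```

```bash
python3 meas.py 6; python3 -c "
from h import *
print(monitor.get_obs()['joint_pos'].round(2))"
```

```text
13.025 [0.13 1.84 0.3 ] [ 0.3902 -0.1843  0.2391]
bar in tool mm [-18.3 104.9  78.9]
top 0 0
scene 0 0
[ 0.97 -0.5  -0.35  2.32 -0.56  0.85  2.26]
```

View pics/m6.png

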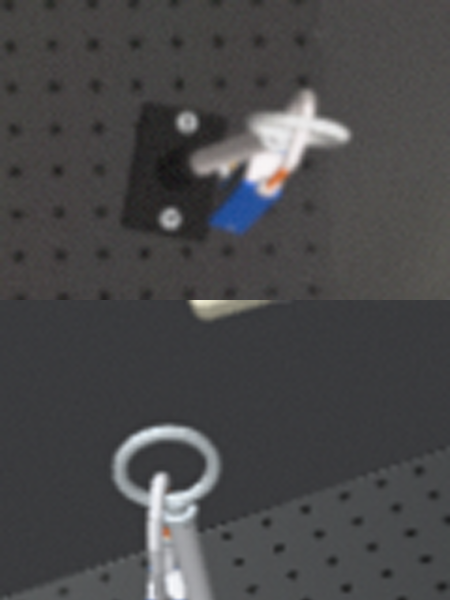

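The set hangs from the ring (scene crop: the loop is over the lower bar at (155,490), with the handle beside the rod). I'll move the arm well clear and let the set settle.

Call:
servo_tool(
  motion=[
    [1,0,0.01,-0.02,3,0,0],
    [1,0,0.025,-0.04,6,0,0],
    [1,0,0.046,-0.07,10,0,0],
    [1,0,0.06,-0.09,12,0,0],
    [1,0,0.06,-0.09,12,0,0],
    [1,0,0.06,-0.09,12,0,0],
    [1,0,0.06,-0.09,12,0,0],
    [1,0,0.06,-0.09,12,0,0],
    [1,0,0.06,-0.09,12,0,0],
    [1,0,0.06,-0.09,12,0,0],
    [1,0,0.06,-0.09,12,0,0],
    [1,0,0.06,-0.09,12,0,0],
    [1,0,0.06,-0.09,12,0,0],
    [1,0,0.06,-0.09,12,0,0],
    [1,0,0.06,-0.09,12,0,0],
    [1,0,0.06,-0.09,12,0,0],
    [1,0,0.06,-0.09,12,0,0],
    [1,0,0.06,-0.09,12,0,0],
    [1,0,0.06,-0.09,12,0,0],
    [1,0,0.06,-0.09,12,0,0],
  ],
)

```text
clock: 15.62
position: [0.389, -0.1932, 0.3446]
ee_rot: [0.764, 0.62, 0.123, 0.129]
ft_force: [-0.7, 0.5, 0.1]
grip_width: 1.004
```

Call:
servo_tool(
  motion=[
    [1,0,0,0,0,0,0],
    [1,0,0,0,0,0,0],
    [1,0,0,0,0,0,0],
    [1,0,0,0,0,0,0],
    [1,0,0,0,0,0,0],
    [1,0,0,0,0,0,0],
    [1,0,0,0,0,0,0],
    [1,0,0,0,0,0,0],
    [1,0,0,0,0,0,0],
    [1,0,0,0,0,0,0],
    [1,0,0,0,0,0,0],
    [1,0,0,0,0,0,0],
    [1,0,0,0,0,0,0],
    [1,0,0,0,0,0,0],
    [1,0,0,0,0,0,0],
    [1,0,0,0,0,0,0],
    [1,0,0,0,0,0,0],
    [1,0,0,0,0,0,0],
    [1,0,0,0,0,0,0],
    [1,0,0,0,0,0,0],
  ],
)

```text
clock: 18.12
position: [0.3889, -0.1932, 0.3446]
ee_rot: [0.764, 0.62, 0.123, 0.129]
ft_force: [0.6, 0.8, -0.3]
grip_width: 1.001
```

```bash
cat > still.py <<'E'
from h import *
import sys
F=[eyes.camera("scene")[0][230:400,120:260].astype(int) for _ in range(16)]
print(monitor.get_obs()["clock"],"diff frames 1..15 vs 0 (px>40):",[int((abs(f-F[0]).max(2)>40).sum()) for f in F[1:]])
p=eyes.camera("scene")[0];t=eyes.camera("top")[0]
a=cv2.resize(p[240:380,130:250],(510,595),interpolation=2);b=cv2.resize(t[170:260,410:510],(285,256),interpolation=2);c=cv2.resize(p,(285,214))
out=np.zeros((595,795,3),np.uint8);out[:,:510]=a;out[:256,510:]=b;out[256:470,510:]=c;cv2.imwrite(f"pics/s{sys.argv[1]}.png",out)
for n in("scene",):
    W=world_from_cam(n)
    for th in("objective_center","slide_box_center","mirror_mount_center"):print(th,find(n,th,W))
E
python3 still.py 7
```

```text
18.925 diff frames 1..15 vs 0 (px>40): [0, 0, 0, 0, 0, 0, 0, 0, 0, 0, 0, 0, 0, 0, 0]
objective_center [(array([0.7601, 0.0541, 0.0443]), 0.71)]
slide_box_center [(array([ 0.7501, -0.1806,  0.0509]), 0.9)]
mirror_mount_center [(array([0.7367, 0.1903, 0.0717]), 0.86)]
```

View pics/s7.png

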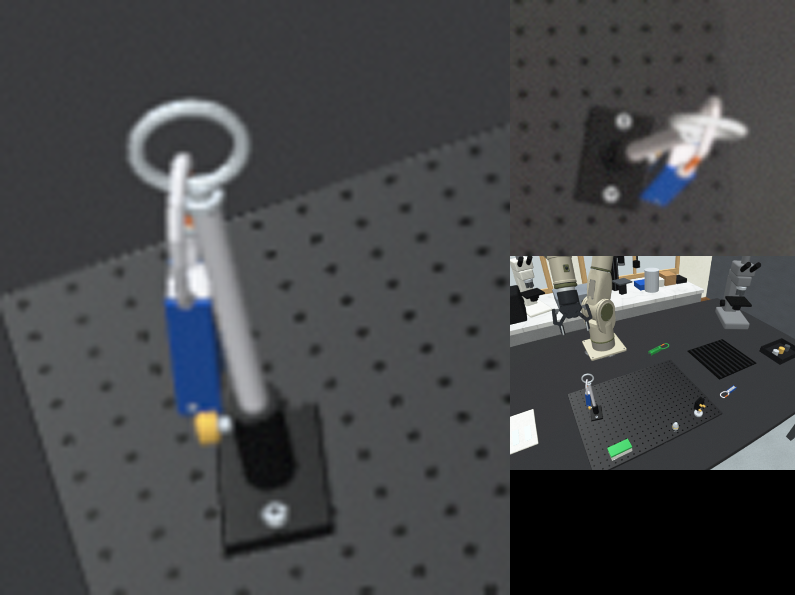

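The set hangs still: 15 frames show no change. Its lower end looks close to the yellow thumbscrew, at (207,427), so I'll check with depth that it hangs from the ring and isn't propped up.

```bash
python3 - <<'E'
from h import *
for n in("scene","top"):
    W=world_from_cam(n);p,d=eyes.camera(n);C=cloud(n,d,W);H,S,V=cv2.split(cv2.cvtColor(p,cv2.COLOR_BGR2HSV))
    near=(d>0)&(np.hypot(C[...,0]-.5,C[...,1]+.22)<.08)
    for nm,m in(("blue",near&(H>100)&(H<130)&(S>120)),("yellow",near&(H>15)&(H<32)&(S>110)&(V>120)&(C[...,2]<.12)),("orange",near&(H<14)&(S>110)&(V>90)&(C[...,2]>.12))):
        q=C[m]
        if len(q)>3: print(n,nm,len(q),"\n",np.percentile(q,[3,50,97],axis=0).round(4))
    if n=="scene":
        # loop/bar pixels column by column around loop apex
        for v in range(272,290,2): print(v,[(f"{C[v,u,0]:.3f},{C[v,u,1]:.3f},{C[v,u,2]:.3f}") for u in(170,172,174)])
E
```

```text
scene blue 277 
 [[ 0.5033 -0.2349  0.0679]
 [ 0.5146 -0.2254  0.1082]
 [ 0.5229 -0.2154  0.1463]]
scene yellow 33 
 [[ 0.5095 -0.2324  0.056 ]
 [ 0.5178 -0.2284  0.0673]
 [ 0.5209 -0.2241  0.0705]]
272 ['0.243,-0.184,0.002', '0.244,-0.179,0.001', '0.249,-0.175,0.003']
274 ['0.246,-0.185,-0.001', '0.249,-0.181,-0.001', '0.254,-0.177,0.001']
276 ['0.253,-0.187,-0.002', '0.258,-0.183,0.001', '0.263,-0.179,0.003']
278 ['0.261,-0.189,-0.000', '0.514,-0.210,0.219', '0.509,-0.206,0.213']
280 ['0.270,-0.191,0.001', '0.521,-0.212,0.221', '0.503,-0.207,0.203']
282 ['0.516,-0.215,0.213', '0.524,-0.213,0.219', '0.516,-0.209,0.210']
284 ['0.520,-0.217,0.212', '0.526,-0.214,0.216', '0.520,-0.210,0.209']
286 ['0.526,-0.218,0.213', '0.531,-0.215,0.216', '0.522,-0.211,0.207']
288 ['0.532,-0.219,0.214', '0.532,-0.216,0.213', '0.521,-0.212,0.202']
top blue 131 
 [[ 0.4817 -0.2497  0.0148]
 [ 0.4901 -0.2156  0.1051]
 [ 0.5002 -0.2061  0.1453]]
top orange 9 
 [[ 0.4972 -0.2212  0.1571]
 [ 0.4996 -0.2092  0.1886]
 [ 0.5026 -0.207   0.2014]]
```

```bash
python3 - <<'E'
from h import *
W=world_from_cam("wrist");p,d=eyes.camera("wrist")
P=[[.52,-.206,.229],[.518,-.228,.068],[.51,-.224,.066]];u=proj("wrist",P,W);print(u.round())
C=cloud("wrist",d,W);H,S,V=cv2.split(cv2.cvtColor(p,cv2.COLOR_BGR2HSV))
for nm,m in(("yellow",(H>15)&(H<32)&(S>110)&(V>120)),("blue",(H>100)&(H<130)&(S>120))):
    m=m&(d>0)&(np.hypot(C[...,0]-.5,C[...,1]+.22)<.08)&(C[...,2]<.2);print(nm,m.sum(),np.percentile(C[m],[2,50,98],axis=0).round(4).tolist() if m.any() else 0)
c=u.mean(0).astype(int);x0=np.clip(c[0]-100,0,440);y0=np.clip(c[1]-75,0,330)
cv2.imwrite("pics/w8.png",np.hstack([cv2.resize(p,(400,300)),cv2.resize(p[y0:y0+150,x0:x0+200],(400,300),interpolation=2)]))
E
```

```text
[[336. 301.]
 [312. 207.]
 [314. 201.]]
yellow 0 0
blue 1012 [[0.4823, -0.2371, 0.0162], [0.4937, -0.2182, 0.106], [0.5171, -0.2067, 0.1483]]
```

View pics/w8.png

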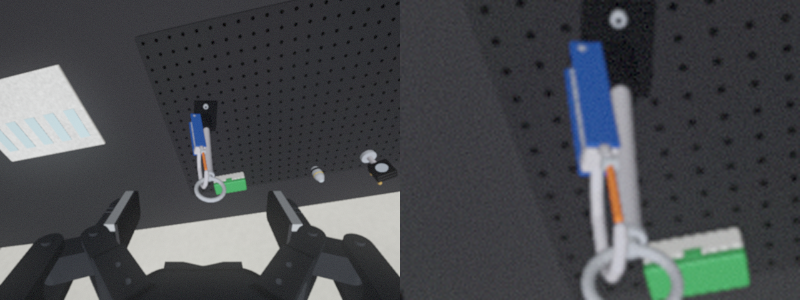

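The wrist view shows the loop's end pulled down onto the lower bar of the ring, with the orange gate straight and shut. The handle hangs beside the rod and in front of the thumbscrew, not on top of it. I'm handing in.

```bash
python3 -c "
from h import *
print(monitor.get_obs()['clock'],ticket.hand_in())"
```

```text
the job is handed in; nothing more can be done
19.325 None
```

The hex-key set now hangs from the ring of the eye bolt with its gate shut, and I handed the job in at 19.3 s of the 51 s allowed.

I took the larger blue set from the breadboard and pressed its orange gate against the -y side of the ring until the bar was about 28 mm deep. After that the gate was straight again and the force had dropped to about 0 N. I then tilted the handle down about 35° around the bar, let go and moved the arm clear.

**Last checks:**
- **Hanging:** the end of the hook sits on the lower bar of the ring. Its top measured 0.219–0.221 m, against about 0.219 m expected for resting on the bar.
- **Stillness:** 15 scene frames over 0.75 s showed no change.
- **Bystanders:** the objective, slide box and mirror mount are within about 5 mm of where the network first saw them, roughly its own accuracy. I took them as unmoved.
- **Contact I could not rule out:** the handle hangs right beside the rod and the thumbscrew and may touch them lightly. The heights say it is not propped up, but the margin is only a few millimetres.
- **Joint limit:** joint 2 reached its lower limit of -0.5 rad while the arm backed off. To the precision I printed, it did not go past it.

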